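Catch the tester cover and lower it shut

TASK

Shut the white cover of the lens tester without letting it bang: with a fingertip push its orange rod until the cover tips over and falls away by itself, catch the falling rod from below on the outside of your closed fingers well before the cover is down, and lower it slowly on the finger until it is fully shut, then move clear. Only touch, never grip, the cover, press lightly, and leave the lens in the tester and the things around it where they are.

Things in the scene. Friction and masses are not known exactly. Their poses are not given: they have to be found in the camera images.
- tester: Dark grey lens tester, fixed: a box 180 mm along its x, 240 mm along its y, 110 mm high, open at the top, on short feet. Origin: centre of its underside, on the bench. Its front, with three small buttons, faces its -x (towards the robot, turned up to 0.3 rad); z up. The cover is hinged along its left (+y) upper rim.
- cover (a joint): Angle (rad) of the white cover: 0 shut, 1.57 upright, 1.85 on its rear stop (starts 1.6 to 1.85, may sink back to the stop). Stiff, damped hinge: stays near upright; push slowly (about 2 N; 10 N if pushed at 0.3 m/s). Below about 1.4 it falls by itself to the tester's -y: 0.1 rad/s at 1.3, 0.3 at 1.0, 0.5 to 0.65 (too hard) on landing; from 1.3 2.2 to 3.1 s to 0.7, 3.4 to 4.7 s to land.
- cover_mid (a point): Middle of the cover, a plate 178 x 205 x 10 mm, 0.35 to 0.45 kg; this point is mid-thickness, 112 mm from the hinge axis. The hinge axis runs along the tester's x. Held up on a finger the rod presses down with 2 to 3 N.
- rod_end (a point): Centre of the ball end of the cover's orange rod (14 mm diameter, reaches 7 mm past this point). The rod is parallel to the hinge, 195 mm from it, and sticks out 63 mm from the cover's front edge to the tester's -x; this point is 55 mm before the tester's front face. Cover shut: the rod is level, 117 mm above the bench, 95 mm to -y of the tester's middle, free space below.
- hinge (a point): Point on the hinge axis straight across from rod_end, in empty air: 145 mm in front (-x) and 100 mm left (+y) of the tester's middle, 117 mm above the bench. At cover angle a, rod_end lies from here 195 mm * cos(a) to the tester's -y and 195 mm * sin(a) up.
- lens: Lens barrel in the tester's open well under the cover, loose: black with a brass band, 38 mm diameter, 28 mm high; origin: centre of its underside. Leave alone.
- spare_lens: The same kind of lens barrel, standing loose on the bench; origin: centre of its underside. Leave alone.
- cleaner: Blue bottle, 56 mm diameter, 120 mm high, loose on the bench; origin: centre of its underside. Leave alone.
- lens_tray: Black tray of lenses, 150 x 200 x 30 mm, loose on the bench; origin: centre of its underside. Leave alone.

How it is judged:
By the outcome, as a careful person would: the job done as asked, in the order asked, and still so for the second after the job is handed in, with the robot touching nothing.
It also fails if it takes over 64 s, if anything falls off the work surface, if the arm or the gripper's body presses on something with over 40 N, if the wrist force passes 120 N, or if a joint passes its speed limit or range.

ROBOT

A 6-joint arm with a two-finger parallel gripper is mounted at the origin on the work surface. World frame = base frame: x ahead of the robot, y to its left, z up, the work surface at z = 0. Lengths are in m, angles in rad, forces in N, time in s.
With the tool pointing down it reaches from about 0.3 to 0.775 m from the base axis. Payload 14.6 kg.
Tool frame: the origin (TCP) lies midway between the tips of the shut fingers; the grasp point (between the pads) lies 19 mm behind it (ctrl.grip_depth is the z of the grasp point in the tool frame, in m); z points along the fingers, y is the line along which they close (so a half turn about z gives the same grasp; the last joint's range is limited). The gripper opens to 94 mm and grips with 3 to 60 N. Pads are 16 mm wide; open, the fingers measure 119 mm over their backs; the gripper's body (75 mm by 177 mm) begins 78 mm behind the grasp point.
Start: joints at [1.268, 0.3, 1.521, -0, 1.321, -0.067], TCP at [0.128, 0.535, 0.205] pointing down, gripper open.
Joint ranges: [-3.03, 3.03], [-0.79, 2.21], [0.23, 2.52], [-1.04, 4.18], [0, 3.07], [-2.55, 2.55]. Speed limits (rad/s): [2.22, 2.22, 2.57, 3.14, 3.14, 3.14].

INTERFACE

Orientations are given as [roll, pitch, yaw] about the fixed x, y, z axes, in that order (R = Rz(yaw) Ry(pitch) Rx(roll)).
In Python, from station import ctrl gives the robot as it stands. The module is installed in compiled form; this text tells all that it offers.
- The arm moves only by the tool carry_out, never from a script. Its argument "commands" is a list of rows, each a list of 3 entries, a list of its own where there are three numbers: the closure, from 0 (fully open) to 1 (shut), then the shift along the tool's x, y, z in mm, then the turn, a rotation vector about the tool's x, y, z in rad. In form: [[gripper, [tx, ty, tz], [wx, wy, wz]], ...]. A call has 1 to 10 rows; each row shifts and turns the commanded pose from where the row before left it, along the tool's axes as they then stand; what a row does not reach is not made up. A row lasts 1/8 s, in which the tool goes at most 62.5 mm and 10.7 degrees, less where a joint would pass 70% of its speed; a pose out of reach is approached as far as the arm can. A call with a gripper value outside its range is refused whole. The fingers move at their own pace and stop on an object; "squeeze" is the grip in N (left out, the last holds). Time passes only in rows, so rows that do not move let the fingers close. It gives the time, the measured TCP pose, the force, the opening and the grip force at its end, in the units of the state.
- ctrl.get_obs(): the state, without advancing time (a new reading comes with each control period).
- ctrl.camera(name): name is "scene" or "top" or "wrist"; returns a dict with "img" (400x640x3 uint8, blue, green, red), "camera_matrix" (3x3 intrinsics, pixels), "k1" (the pictures are not rectified: a ray, as slopes to the right and down, at radius r is drawn at 1 + k1 r^2 times it, then the intrinsics apply), "rvec" (rotation vector, rad) and "tvec" (3), from world to camera coordinates, as OpenCV has them. Camera axes: x right, y down, z forward; pixel columns grow to the right and rows downward; lengths in m; the calibration is good to about 2 mm. A picture is of the moment at which its call begins. There is no depth.
- ctrl.hand_in(): hands the job in; it is judged then, once.
Trained networks look in the newest picture that a camera, given by its name, has taken for a name from the list of things; names that differ only in an ending like _2 or _b are one class to them, and where a whole thing is asked for, a point or a joint stands for the part that bears it (a point fixed in the world has none). Each returns a list of dicts, best first, with "score" (0 to 1); they miss things now and then, are a little off and sometimes report something else, mostly with a low value. They report only what shows in the picture. A call takes as long as a camera call.
- ctrl.outline_of(thing, camera): "region" (400x640 bool, what is visible of it).
- ctrl.place_of(thing, camera): "at" ([x, y, z] in m, in world coordinates, good to about 4 mm: a listed point, or the origin of a listed thing).
The state is a dict: "time_s": time; "qpos": joint angles; "joint_vel": joint speeds; "tau": joint torques, N m; "ee_pos": TCP position; "eef_rot": TCP orientation; "force": force on the tool from outside, world axes, zero at the start; "moment": the same for the moment, N m; "grip_width": finger opening in m; "grip_force": force on a finger pad.
Only numpy, scipy, OpenCV 4.12 (cv2) and the standard library are available. Lean on these libraries where they do the work, as an engineer would, in place of code of your own. Each camera call takes 0.05 s, during which the arm holds its last target. There are 200 camera calls.

## Working session

There is one attempt and no reset: what is moved stays moved. The work goes in short steps, Python scripts to look and compute and a tool call to move; the robot and the scene stay as the last step left them, time stands still between calls to the robot, and variables do not carry over. Pictures are saved under pics/ and viewed, at most 10 in all, crops included, and the job is handed in when it is done.

Besides the shell and the picture viewer there is one more tool, called after "Request:" as name(argument=value, ...), one argument or row to a line, values as JSON. carry_out: Moves the arm, as the interface text tells. Its arguments: {"type":"object","properties":{"commands":{"type":"array","items":{"type":"array"}},"squeeze":{"type":"number"}},"required":["commands"]}

```bash
mkdir -p pics
cat > h.py <<'E'
import numpy as np, cv2
from station import ctrl
from scipy.spatial.transform import Rotation as R
def snap(c,fn=None):
    d=ctrl.camera(c)
    if fn: cv2.imwrite('pics/'+fn,d['img'])
    return d
E
python3 - <<'E'
from h import *
for c in ['scene','top']:
    snap(c,c+'0.png')
    for t in ['tester','rod_end','cover_mid','lens','spare_lens','cleaner','lens_tray','hinge']:
        try: print(c,t,[(np.round(o['at'],3),round(o['score'],2)) for o in ctrl.place_of(t,c)[:2]])
        except Exception as e: print(c,t,e)
o=ctrl.get_obs();print({k:np.round(v,3) for k,v in o.items()})
a=cv2.imread('pics/scene0.png');b=cv2.imread('pics/top0.png')
E
```

```text
scene tester [(array([ 0.642, -0.043, -0.005]), 0.86)]
scene rod_end [(array([0.521, 0.096, 0.314]), 0.81)]
scene cover_mid [(array([0.659, 0.062, 0.236]), 0.68)]
scene lens [(array([ 0.634, -0.047,  0.068]), 0.79)]
scene spare_lens [(array([ 0.462, -0.314, -0.   ]), 0.71)]
scene cleaner [(array([0.579, 0.325, 0.002]), 0.92)]
scene lens_tray [(array([ 0.626, -0.398, -0.002]), 0.6)]
scene hinge []
top tester [(array([ 0.642, -0.033, -0.002]), 0.81)]
top rod_end [(array([0.516, 0.096, 0.312]), 0.59), (array([ 0.626, -0.4  , -0.001]), 0.54)]
top cover_mid [(array([0.663, 0.067, 0.234]), 0.57)]
top lens [(array([ 0.639, -0.052,  0.066]), 0.71)]
top spare_lens [(array([ 0.458, -0.315,  0.001]), 0.65), (array([0.518, 0.094, 0.311]), 0.49)]
top cleaner [(array([ 0.582,  0.326, -0.003]), 0.77), (array([ 0.46 , -0.316,  0.003]), 0.36)]
top lens_tray [(array([ 0.625, -0.4  , -0.001]), 0.8)]
top hinge []
{'time_s': np.float64(0.9), 'qpos': array([ 1.268,  0.3  ,  1.521, -0.   ,  1.321, -0.067]), 'joint_vel': array([ 0.001,  0.001, -0.   , -0.001,  0.   ,  0.   ]), 'tau': array([-1.0000e-03, -5.3167e+01, -3.5290e+01,  7.1000e-02,  2.1000e-02,
       -0.0000e+00]), 'ee_pos': array([0.128, 0.535, 0.205]), 'eef_rot': array([-3.142,  0.   ,  2.906]), 'force': array([-1.   ,  0.323, -0.065]), 'moment': array([0.004, 0.003, 0.023]), 'grip_force': np.float64(0.0), 'grip_width': np.float64(0.094)}
```

View pics/scene0.png

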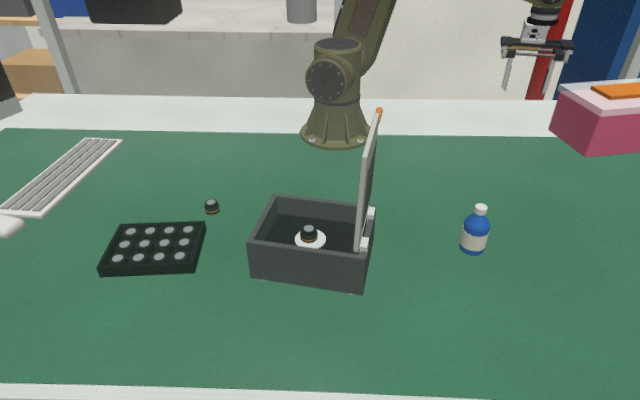

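View pics/top0.png

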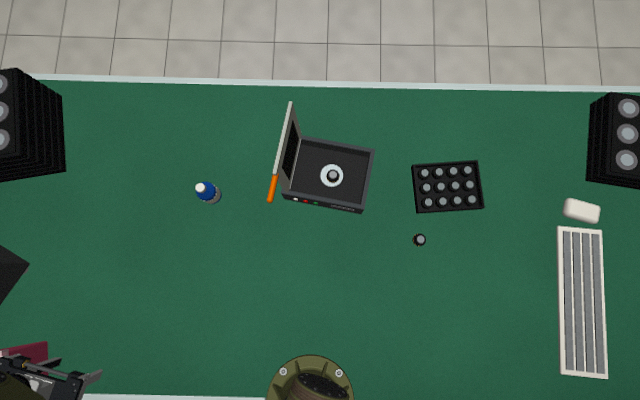

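The scene shows the tester in the middle with its cover upright, the lens inside and the bottle on the cover's side. In the top view the orange rod points at the robot from (275,175) to (269,203). The networks' positions agree with this. Next I fit the tester pose and plan the tool orientation.

```bash
cat >> h.py <<'E'
def Rt(yaw,pit): # tool z heading yaw, pitched down pit; tool y horizontal (left)
    z=np.array([np.cos(pit)*np.cos(yaw),np.cos(pit)*np.sin(yaw),-np.sin(pit)])
    y=np.array([-np.sin(yaw),np.cos(yaw),0]); return np.c_[np.cross(y,z),y,z]
def ray(d,px):
    K=d['camera_matrix'];u=np.array([(px[0]-K[0,2])/K[0,0],(px[1]-K[1,2])/K[1,1]])
    v=u.copy()
    for _ in range(20): v=u/(1+d['k1']*(v@v))
    M=cv2.Rodrigues(np.array(d['rvec'],float))[0]; c=-M.T@np.ravel(d['tvec']); return c,M.T@np.r_[v,1]
def atz(d,px,z):
    c,r=ray(d,px); return c+r*(z-c[2])/r[2]
E
python3 - <<'E'
from h import *
from scipy.optimize import least_squares
d=snap('top'); hsv=cv2.cvtColor(d['img'],cv2.COLOR_BGR2HSV)
m=cv2.inRange(hsv,(5,160,120),(18,255,255)); m[:150]=0;m[230:]=0;m[:,:250]=0;m[:,300:]=0
ys,xs=np.nonzero(m); print(len(xs),xs.min(),xs.max(),ys.min(),ys.max())
P=np.array([atz(d,(x,y),.311)[:2] for x,y in zip(xs,ys)])
vx,vy,x0,y0=cv2.fitLine(P.astype(np.float32),cv2.DIST_HUBER,0,.01,.01).ravel(); print('rod yaw',np.arctan(vy/vx),'xmin',P[:,0].min(),'end',P[P[:,0]<P[:,0].min()+.012].mean(0))
obs={'t':[(.642,-.043),(.642,-.033)],'r':[(.521,.096,.314),(.516,.096,.312)],'c':[(.659,.062,.236),(.663,.067,.234)]}
def f(p):
    x,y,w,a=p;c,s=np.cos(w),np.sin(w); W=lambda u,v:np.array([x+c*u-s*v,y+s*u+c*v])
    e=[]
    for q in obs['t']: e+=list(W(0,0)-q)
    for q in obs['r']: e+=list(np.r_[W(-.145,.1-.195*np.cos(a)),.117+.195*np.sin(a)]-q)
    for q in obs['c']: e+=list(np.r_[W(0,.1-.112*np.cos(a)),.117+.112*np.sin(a)]-q)
    e.append((w-np.arctan(vy/vx))*.1)
    return e
s=least_squares(f,[.64,-.04,-.1,1.67]);print(s.x,np.round(s.fun*1000,1))
R0=R.from_euler('xyz',[-3.142,0,2.906]).as_matrix()
for sg in (1,-1):
    T=Rt(.52,.52)@np.diag([sg,sg,1]); print(sg,(R.from_matrix(R0.T@T)).as_rotvec())
E
```

```text
163 267 278 173 202
rod yaw -0.18651459 xmin 0.5120619111805387 end [0.51865812 0.09606486]
[ 0.64143633 -0.03789234 -0.18735311  1.61281188] [-0.6  5.1 -0.6 -4.9 -1.9 -0.6 -2.2  3.1 -0.6 -0.2  1.9  3.  -7.1 -2.1
 -2.  -5.1 -0.1]
1 [-0.3958936 -0.9983102 -0.6836756]
-1 [-1.22559972  0.48602838  2.11440092]
```

Run:
```python
from h import *
d=snap('top')
im=cv2.resize(d['img'][85:225,240:400],None,fx=5,fy=5,interpolation=cv2.INTER_CUBIC)[:600]; cv2.imwrite('pics/top_c.png',im)
q=[atz(d,p,.11) for p in [(363,212),(374,150),(283,205)]]
print(np.round(q,3)); a=q[1]-q[0];b=q[2]-q[0];print(np.arctan2(a[1],a[0]),np.arctan2(-b[0],b[1]),np.linalg.norm(a),np.linalg.norm(b))
```

```text
[[ 0.524 -0.135  0.11 ]
 [ 0.706 -0.165  0.11 ]
 [ 0.539  0.09   0.11 ]]
-0.16550290567397838 -0.06313637290793371 0.18361798643295185 0.22493052704231792
```

View pics/top_c.png

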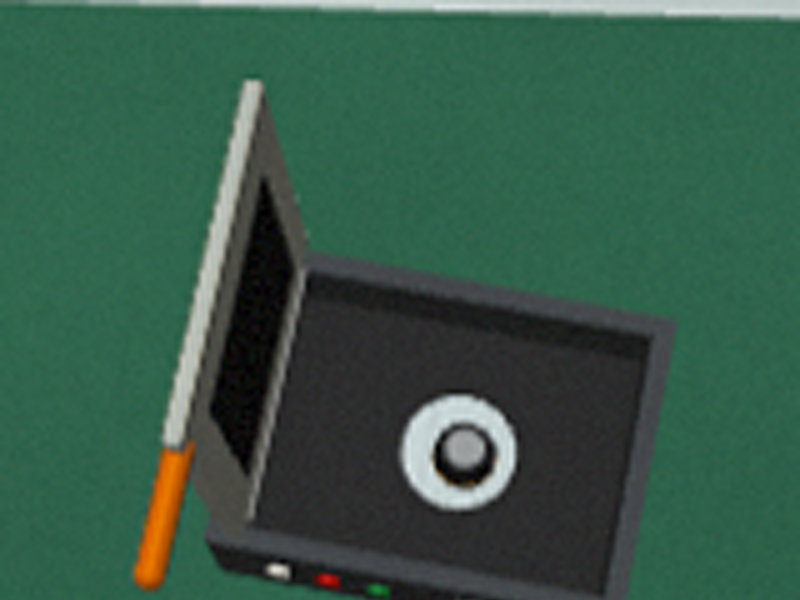

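```bash
cat >> h.py <<'E'
W=-.187; H=np.array([.5175,.0874,.117]); V=np.array([np.sin(W),-np.cos(W),0])
rod=lambda a:H+.195*np.cos(a)*V+np.array([0,0,.195*np.sin(a)])
T=Rt(.4,.5)
def legs(tgt,n,T1=None,g=1,o=None):
    o=o or ctrl.get_obs(); p=np.array(o['ee_pos']);A=R.from_euler('xyz',o['eef_rot'])
    rv=(A.inv()*R.from_matrix(T if T1 is None else T1)).as_rotvec()/n; rows=[]
    for i in range(n):
        sh=(np.array(tgt)-p)/(n-i); t=A.inv().apply(sh)*1000; t=np.round(t,0)
        rows.append([g,[float(v) for v in t],[float(v) for v in np.round(rv,3)]]); p=p+A.apply(t)/1000; A=A*R.from_rotvec(np.round(rv,3))
    print(str(rows).replace(' ','').replace('.0,',',').replace('.0]',']')); print('end',np.round(p,4))
E
python3 - <<'E'
from h import *
legs([.38,.26,.36],10)
E
```

```text
[[1,[-31,-21,-15],[-0.034,-0.103,-0.057]],[1,[-31,-22,-13],[-0.034,-0.103,-0.057]],[1,[-31,-23,-11],[-0.034,-0.103,-0.057]],[1,[-31,-25,-8],[-0.034,-0.103,-0.057]],[1,[-30,-26,-6],[-0.034,-0.103,-0.057]],[1,[-29,-28,-4],[-0.034,-0.103,-0.057]],[1,[-27,-30,-2],[-0.034,-0.103,-0.057]],[1,[-26,-31,-0],[-0.034,-0.103,-0.057]],[1,[-24,-32,1],[-0.034,-0.103,-0.057]],[1,[-22,-34,2],[-0.034,-0.103,-0.057]]]
end [0.3798 0.26   0.3604]
```

Request:
carry_out(
  commands=[
    [1,[-31,-21,-15],[-0.034,-0.103,-0.057]],
    [1,[-31,-22,-13],[-0.034,-0.103,-0.057]],
    [1,[-31,-23,-11],[-0.034,-0.103,-0.057]],
    [1,[-31,-25,-8],[-0.034,-0.103,-0.057]],
    [1,[-30,-26,-6],[-0.034,-0.103,-0.057]],
    [1,[-29,-28,-4],[-0.034,-0.103,-0.057]],
    [1,[-27,-30,-2],[-0.034,-0.103,-0.057]],
    [1,[-26,-31,0],[-0.034,-0.103,-0.057]],
    [1,[-24,-32,1],[-0.034,-0.103,-0.057]],
    [1,[-22,-34,2],[-0.034,-0.103,-0.057]],
  ],
  squeeze=5,
)

```text
time_s: 2.25
ee_pos: [0.38, 0.2593, 0.3615]
eef_rot: [3.14, 1.073, -2.743]
force: [0.4, 0.8, -0.5]
grip_width: 0.0009
grip_force: 0.0
```

Run:
```python
from h import *
o=ctrl.get_obs();print({k:np.round(v,3) for k,v in o.items()}); print(R.from_matrix(T).as_euler('xyz'))
y,z=T[:,1],T[:,2]
t=rod(1.61)+.045*y+.012*z; print(t)
legs(t,6)
```

```text
{'time_s': np.float64(2.25), 'qpos': array([ 0.644, -0.516,  2.219, -0.531,  0.432, -0.962]), 'joint_vel': array([-1.358, -0.505,  0.426,  1.096, -1.474, -2.135]), 'tau': array([ 11.966,  -5.529, -40.56 ,  -3.859,   1.47 ,   5.397]), 'ee_pos': array([0.38 , 0.259, 0.362]), 'eef_rot': array([ 3.14 ,  1.073, -2.743]), 'force': array([ 0.409,  0.756, -0.513]), 'moment': array([-0.109,  0.444,  0.045]), 'grip_force': np.float64(0.0), 'grip_width': np.float64(0.001)}
[ 3.14159265  1.07079633 -2.74159265]
[0.51109674 0.14045822 0.30609706]
[[1,[2,-27,15],[0,0,-0]],[1,[2,-27,15],[0,0,-0]],[1,[2,-27,15],[0,0,-0]],[1,[2,-27,16],[0,0,-0]],[1,[3,-26,15],[0,0,-0]],[1,[2,-27,16],[0,0,-0]]]
end [0.5114 0.1401 0.3061]
```

Request:
carry_out(
  commands=[
    [1,[2,-27,15],[0,0,0]],
    [1,[2,-27,15],[0,0,0]],
    [1,[2,-27,15],[0,0,0]],
    [1,[2,-27,16],[0,0,0]],
    [1,[3,-26,15],[0,0,0]],
    [1,[2,-27,16],[0,0,0]],
    [1,[0,0,0],[0,0,0]],
  ],
)

```text
time_s: 3.12
ee_pos: [0.4907, 0.1604, 0.3106]
eef_rot: [3.129, 1.053, -2.755]
force: [-0.6, -0.1, 0.7]
grip_width: 0.0006
grip_force: 0.0
```

Run:
```python
from h import *
d=snap('top');im=cv2.resize(d['img'][130:230,200:340],None,fx=5,fy=5,interpolation=cv2.INTER_CUBIC)
e=snap('scene');im2=cv2.resize(e['img'][60:180,330:430],None,fx=4,fy=4,interpolation=cv2.INTER_CUBIC)
cv2.imwrite('pics/p2a.png',im);cv2.imwrite('pics/p2b.png',im2)
for c in ['scene','top']: print([(np.round(o['at'],3),round(o['score'],2)) for o in ctrl.place_of('rod_end',c)[:1]])
o=ctrl.get_obs();print(np.round(o['qpos'],2),np.round(o['ee_pos'],4),np.round(o['eef_rot'],3),o['force'])
```

```text
[(array([0.522, 0.094, 0.314]), 0.79)]
[(array([0.518, 0.091, 0.313]), 0.91)]
[ 0.12 -0.32  2.21  0.87  0.33 -2.55] [0.4895 0.1621 0.3117] [-3.141  1.055 -2.737] [-0.32112449  0.03880659  0.87924347]
```

View pics/p2a.png

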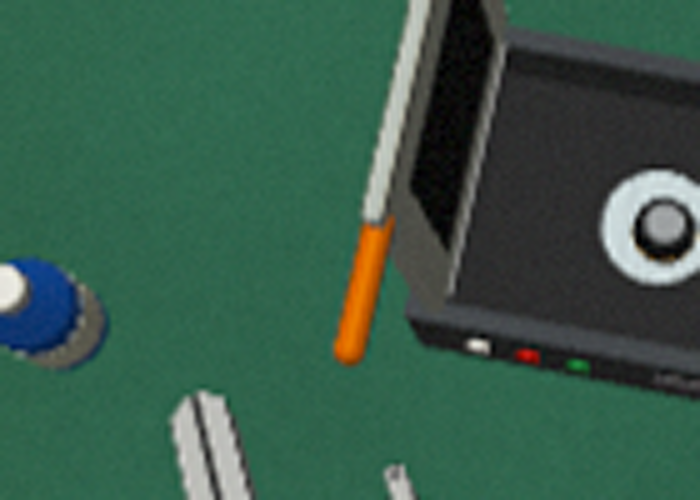

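View pics/p2b.png

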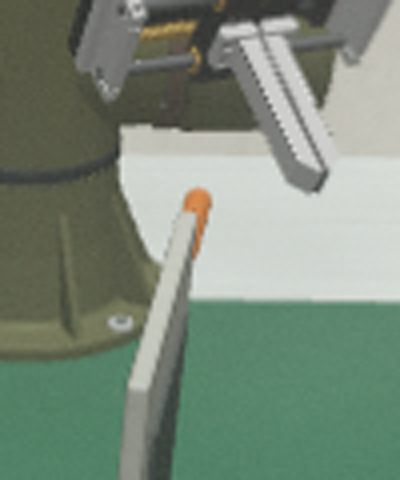

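The picture shows the closed fingertip at (205,395) on the +y side of the rod end at (348,360), and the closed fingers are level. Joint 6 is at its limit (-2.55), so I turn the tool half a turn about its axis.

Request:
carry_out(
  commands=[
    [1,[0,0,0],[0,0,0.18]],
    [1,[0,0,0],[0,0,0.18]],
    [1,[0,0,0],[0,0,0.18]],
    [1,[0,0,0],[0,0,0.18]],
    [1,[0,0,0],[0,0,0.18]],
    [1,[0,0,0],[0,0,0.18]],
    [1,[0,0,0],[0,0,0.18]],
    [1,[0,0,0],[0,0,0.18]],
    [1,[0,0,0],[0,0,0.18]],
  ],
)

```text
time_s: 4.45
ee_pos: [0.4895, 0.1623, 0.3118]
eef_rot: [2.087, -0.048, 1.948]
force: [-0.5, -0.5, -0.2]
grip_width: 0.0008
grip_force: 0.0
```

Request:
carry_out(
  commands=[
    [1,[0,0,0],[0,0,0.18]],
    [1,[0,0,0],[0,0,0.18]],
    [1,[0,0,0],[0,0,0.18]],
    [1,[0,0,0],[0,0,0.18]],
    [1,[0,0,0],[0,0,0.18]],
    [1,[0,0,0],[0,0,0.18]],
    [1,[0,0,0],[0,0,0.18]],
    [1,[0,0,0],[0,0,0.18]],
    [1,[0,0,0],[0,0,0]],
  ],
)

```text
time_s: 5.58
ee_pos: [0.4896, 0.1622, 0.3118]
eef_rot: [2.998, -1.049, 0.569]
force: [-0.3, 0.5, 0.6]
grip_width: 0.0006
grip_force: 0.0
```

```bash
cat >> h.py <<'E'
T=T@np.diag([-1,-1,1]); Y=-T[:,1]; Z=T[:,2]; X=T[:,0]  # Y left, X up-ish normal
E
python3 - <<'E'
from h import *
o=ctrl.get_obs();print(o['time_s'],np.round(o['qpos'],2),np.round(o['ee_pos'],4),np.round(o['eef_rot'],3),o['force']);print(X,Y,Z)
print(R.from_matrix(T).as_euler('xyz'))
t=rod(1.61)+.03*Y+.012*Z; print(t)
legs(t,4)
E
```

```text
5.575 [ 0.12 -0.32  2.21  0.87  0.33  0.5 ] [0.4896 0.1622 0.3118] [ 2.998 -1.049  0.569] [-0.3179625   0.53566427  0.57720617]
[0.44158016 0.1866971  0.87758256] [-0.38941834  0.92106099 -0.        ] [ 0.80830707  0.34174675 -0.47942554]
[ 3.14159265 -1.07079633  0.4       ]
[0.51693802 0.12664231 0.30609706]
[[1,[-1,11,3],[-0.001,0.004,0.021]],[1,[-0,11,3],[-0.001,0.004,0.021]],[1,[-0,11,3],[-0.001,0.004,0.021]],[1,[-1,10,4],[-0.001,0.004,0.021]]]
end [0.517  0.1271 0.3056]
```

Request:
carry_out(
  commands=[
    [1,[-1,11,3],[0,0.004,0.021]],
    [1,[0,11,3],[0,0.004,0.021]],
    [1,[0,11,3],[0,0.004,0.021]],
    [1,[-1,10,4],[0,0.004,0.021]],
    [1,[0,0,0],[0,0,0]],
  ],
)

```text
time_s: 6.2
ee_pos: [0.5173, 0.1264, 0.3048]
eef_rot: [-3.139, -1.07, 0.401]
force: [0.0, -0.1, -0.6]
grip_width: 0.0003
grip_force: 0.0
```

```bash
cat >> h.py <<'E'
def st():
    o=ctrl.get_obs();print(o['time_s'],np.round(o['qpos'],2),np.round(o['ee_pos'],4),np.round(o['eef_rot'],3),np.round(o['force'],2)); return o
def ang():
    r=[]
    for c in ['scene','top']:
        ctrl.camera(c)
        for t,l in (('rod_end',.195),('cover_mid',.112)):
            q=ctrl.place_of(t,c)
            if q: d=np.array(q[0]['at'])-H; r.append((t[0],np.round(q[0]['at'],3),round(float(np.arctan2(d[2],d@V)),3)))
    print(r)
E
python3 - <<'E'
from h import *
st(); ang()
# push: contact distance .0195 side
for a in (1.6,1.5,1.4,1.3): print(a,rod(a)+.0195*Y+.012*Z)
legs(rod(1.45)+.0195*Y+.012*Z,10)
E
```

```text
6.2 [-0.01 -0.25  2.18  1.14  0.4   0.26] [0.5173 0.1264 0.3048] [-3.139 -1.07   0.401] [ 0.05 -0.1  -0.61]
[('r', array([0.519, 0.098, 0.313]), 1.627), ('c', array([0.66 , 0.066, 0.233]), 1.619), ('r', array([0.516, 0.091, 0.311]), 1.587), ('c', array([0.663, 0.066, 0.231]), 1.621)]
1.6 [0.52066459 0.11505629 0.30616375]
1.5 [0.5170416  0.09590837 0.30575842]
1.4 [0.51344423 0.07689587 0.30340959]
1.3 [0.50990843 0.05820876 0.29914074]
[[1,[-1,4,-2],[-0,0,-0]],[1,[-1,4,-1],[-0,0,-0]],[1,[-1,4,-2],[-0,0,-0]],[1,[-1,3,-1],[-0,0,-0]],[1,[-1,4,-2],[-0,0,-0]],[1,[-1,3,-1],[-0,0,-0]],[1,[-1,4,-2],[-0,0,-0]],[1,[-1,3,-1],[-0,0,-0]],[1,[-0,4,-2],[-0,0,-0]],[1,[-1,3,-1],[-0,0,-0]]]
end [0.5151 0.0869 0.3043]
```

Request:
carry_out(
  commands=[
    [1,[-1,4,-2],[0,0,0]],
    [1,[-1,4,-1],[0,0,0]],
    [1,[-1,4,-2],[0,0,0]],
    [1,[-1,3,-1],[0,0,0]],
    [1,[-1,4,-2],[0,0,0]],
    [1,[-1,3,-1],[0,0,0]],
    [1,[-1,4,-2],[0,0,0]],
    [1,[-1,3,-1],[0,0,0]],
    [1,[0,4,-2],[0,0,0]],
    [1,[-1,3,-1],[0,0,0]],
  ],
)

```text
time_s: 7.75
ee_pos: [0.5154, 0.0862, 0.3043]
eef_rot: [-3.13, -1.071, 0.39]
force: [-0.7, 1.0, -0.6]
grip_width: 0.0009
grip_force: 0.5
```

Run:
```python
from h import *
st(); ang()
legs(rod(1.31)+.0195*Y+.012*Z,8)
# reposition from 1.31 finger: back 10 mm, drop 60, under
b=ctrl.get_obs()
for a in (1.31,1.0,.9,.8,0): print(a,'push',rod(a)+.0195*Y+.012*Z,'below',rod(a)-.015*X+.012*Z)
```

```text
7.75 [-0.15 -0.26  2.19  1.19  0.52  0.15] [0.5154 0.0862 0.3043] [-3.13  -1.071  0.39 ] [-0.74  0.96 -0.57]
[('r', array([0.516, 0.067, 0.311]), 1.464), ('c', array([0.658, 0.044, 0.234]), 1.427), ('r', array([0.51 , 0.062, 0.313]), 1.436), ('c', array([0.66 , 0.046, 0.228]), 1.448)]
[[1,[-1,3,-1],[-0,0,-0.001]],[1,[-1,3,-1],[-0,0,-0.001]],[1,[-1,3,-2],[-0,0,-0.001]],[1,[-2,3,-1],[-0,0,-0.001]],[1,[-1,3,-2],[-0,0,-0.001]],[1,[-2,2,-1],[-0,0,-0.001]],[1,[-2,3,-2],[-0,0,-0.001]],[1,[-1,2,-1],[-0,0,-0.001]]]
end [0.5102 0.0604 0.2996]
1.31 push [0.51025823 0.06005747 0.29965296] below [0.51122818 0.03929632 0.28648922]
1.0 push [0.50001853 0.00593949 0.27533374] below [ 0.50098849 -0.01482166  0.26217   ]
0.9 push [ 0.4970709  -0.0096391   0.26399564] below [ 0.49804085 -0.03040024  0.2508319 ]
0.8 push [ 0.49434843 -0.02402767  0.25113133] below [ 0.49531838 -0.04478881  0.23796759]
0 push [ 0.48335318 -0.0821388   0.11124689] below [ 0.48432314 -0.10289994  0.09808316]
```

Request:
carry_out(
  commands=[
    [1,[-1,3,-1],[0,0,0]],
    [1,[-1,3,-1],[0,0,0]],
    [1,[-1,3,-2],[0,0,0]],
    [1,[-2,3,-1],[0,0,0]],
    [1,[-1,3,-2],[0,0,0]],
    [1,[-2,2,-1],[0,0,0]],
    [1,[-2,3,-2],[0,0,0]],
    [1,[-1,2,-1],[0,0,0]],
  ],
)

```text
time_s: 9.05
ee_pos: [0.51, 0.0602, 0.2995]
eef_rot: [-3.129, -1.07, 0.39]
force: [-0.0, 0.8, -0.6]
grip_width: 0.0006
grip_force: 0.0
```

Run:
```python
from h import *
o=st(); ang()
# back off 12 along +Y, drop 50mm, then go under at a=0.9
print('A');p=o['ee_pos']+.012*Y;legs(p,1)
o2=dict(o);o2['ee_pos']=p;q=p-[0,0,.07];legs(q,3,o=o2)
o2['ee_pos']=q;legs(rod(.9)-.020*X+.012*Z,4,o=o2)
```

```text
9.05 [-0.24 -0.26  2.21  1.22  0.59  0.07] [0.51   0.0602 0.2995] [-3.129 -1.07   0.39 ] [-0.01  0.78 -0.58]
[('c', array([0.654, 0.033, 0.231]), 1.33), ('r', array([0.508, 0.035, 0.306]), 1.296), ('c', array([0.658, 0.032, 0.227]), 1.317)]
A
[[1,[-0,-12,-0],[-0.003,0,-0.005]]]
end [0.5054 0.0716 0.2997]
[[1,[-20,0,11],[-0.001,0,-0.002]],[1,[-21,0,11],[-0.001,0,-0.002]],[1,[-20,0,12],[-0.001,0,-0.002]]]
end [0.5058 0.0717 0.2296]
[[1,[-2,23,-13],[-0.001,0,-0.001]],[1,[-2,23,-13],[-0.001,0,-0.001]],[1,[-2,22,-13],[-0.001,0,-0.001]],[1,[-2,23,-12],[-0.001,0,-0.001]]]
end [ 0.4961 -0.0316  0.2466]
```

Request:
carry_out(
  commands=[
    [1,[0,-12,0],[0,0,0]],
    [1,[-20,0,11],[0,0,0]],
    [1,[-21,0,11],[0,0,0]],
    [1,[-20,0,12],[0,0,0]],
    [1,[-2,23,-13],[0,0,0]],
    [1,[-2,23,-13],[0,0,0]],
    [1,[-2,22,-13],[0,0,0]],
    [1,[-2,23,-12],[0,0,0]],
  ],
)

```text
time_s: 10.35
ee_pos: [0.4963, -0.0308, 0.2469]
eef_rot: [-3.13, -1.07, 0.391]
force: [0.3, 0.3, 0.1]
grip_width: 0.0006
grip_force: 0.0
```

Run:
```python
from h import *
o=st(); ang(); legs(rod(.88)-.018*X+.012*Z,2)
```

```text
10.35 [-0.54 -0.14  2.25  1.36  0.81 -0.28] [ 0.4963 -0.0308  0.2469] [-3.13  -1.07   0.391] [0.33 0.26 0.07]
[('r', array([0.505, 0.009, 0.296]), 1.153), ('c', array([0.653, 0.014, 0.224]), 1.157), ('r', array([ 0.5  , -0.001,  0.291]), 1.095), ('c', array([0.652, 0.013, 0.221]), 1.138)]
[[1,[-1,2,-1],[-0.002,0,-0.002]],[1,[-1,2,-0],[-0.002,0,-0.002]]]
end [ 0.4963 -0.0341  0.2452]
```

Request:
carry_out(
  commands=[
    [1,[-1,2,-1],[0,0,0]],
    [1,[0,0,0],[0,0,0]],
    [1,[0,0,0],[0,0,0]],
    [1,[0,0,0],[0,0,0]],
    [1,[0,0,0],[0,0,0]],
  ],
)

```text
time_s: 11.28
ee_pos: [0.4961, -0.0331, 0.2463]
eef_rot: [-3.129, -1.07, 0.39]
force: [-0.1, 0.3, 0.0]
grip_width: 0.0006
grip_force: 0.0
```

Run:
```python
from h import *
o=st(); ang(); legs(rod(.80)-.018*X+.012*Z,5)
```

```text
11.275 [-0.55 -0.14  2.25  1.36  0.82 -0.29] [ 0.4961 -0.0331  0.2463] [-3.129 -1.07   0.39 ] [-0.1   0.33  0.01]
[('r', array([ 0.502, -0.028,  0.273]), 0.927), ('c', array([ 0.648, -0.009,  0.209]), 0.918), ('r', array([ 0.491, -0.038,  0.264]), 0.856), ('c', array([ 0.648, -0.01 ,  0.207]), 0.894)]
[[1,[-2,2,-0],[-0.001,0,-0.001]],[1,[-3,2,-0],[-0.001,0,-0.001]],[1,[-2,2,-0],[-0.001,0,-0.001]],[1,[-3,2,-0],[-0.001,0,-0.001]],[1,[-2,3,-1],[-0.001,0,-0.001]]]
end [ 0.494  -0.0456  0.2357]
```

Request:
carry_out(
  commands=[
    [1,[-2,2,0],[0,0,0]],
    [1,[-3,2,0],[0,0,0]],
    [1,[-2,2,0],[0,0,0]],
    [1,[-3,2,0],[0,0,0]],
    [1,[-2,3,-1],[0,0,0]],
  ],
)

```text
time_s: 12.2
ee_pos: [0.4943, -0.046, 0.236]
eef_rot: [-3.129, -1.07, 0.39]
force: [-0.5, 0.4, -3.0]
grip_width: 0.0004
grip_force: 1.0
```

Run:
```python
from h import *
o=st(); ang()
e=ctrl.camera('scene'); cv2.imwrite('pics/c1.png',cv2.resize(e['img'][90:240,250:430],None,fx=4,fy=4,interpolation=cv2.INTER_CUBIC))
```

```text
12.2 [-0.59 -0.11  2.25  1.38  0.84 -0.34] [ 0.4943 -0.046   0.236 ] [-3.129 -1.07   0.39 ] [-0.51  0.4  -2.97]
[('r', array([ 0.496, -0.045,  0.257]), 0.81), ('c', array([ 0.648, -0.019,  0.202]), 0.811), ('r', array([ 0.491, -0.05 ,  0.255]), 0.779), ('c', array([ 0.647, -0.017,  0.197]), 0.796)]
```

View pics/c1.png

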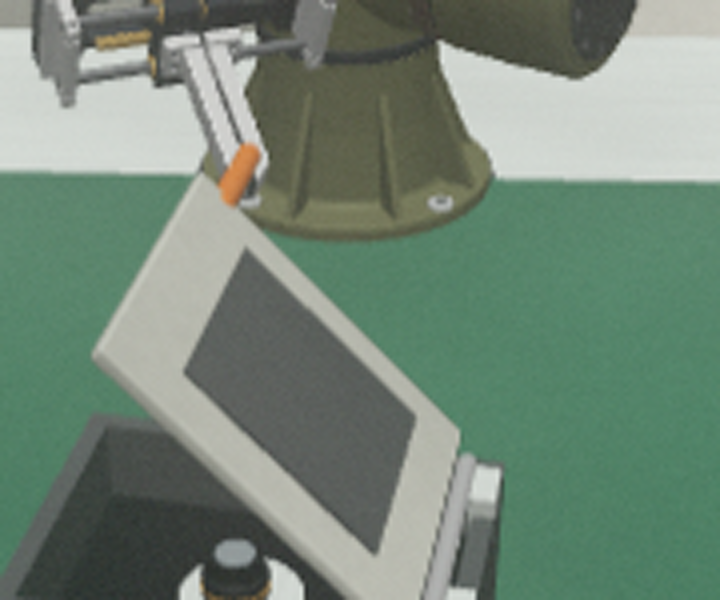

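The picture shows the rod end at (248,150) resting on top of the closed fingers, with the cover about half way. The downward force is 3 N at about 0.80 rad, so the cover is caught. Next I lower it along the arc.

```bash
cat >> h.py <<'E'
def arc(a0,a1,n=10,shift=0.0):
    # relative arc move starting at the present pose, constant orientation
    o=ctrl.get_obs();B=R.from_euler('xyz',o['eef_rot']).as_matrix();d=np.zeros(3);rows=[]
    for i in range(1,n+1):
        w=rod(a0+(a1-a0)*i/n)-rod(a0)+shift*Y*i/n
        t=np.round((B.T@(w-d))*2000)/2; d=d+B@t/1000; rows.append([1,[float(v) for v in t],[0,0,0]])
    print(str(rows).replace(' ','').replace('.0,',',').replace('.0]',']'),'end',np.round(o['ee_pos']+d,4))
E
python3 - <<'E'
from h import *
arc(.8,.64);arc(.64,.48)
E
```

```text
[[1,[-2.5,2,-0],[0,0,0]],[1,[-2.5,1.5,-0],[0,0,0]],[1,[-2.5,2,0],[0,0,0]],[1,[-2.5,2,0],[0,0,0]],[1,[-2.5,1.5,0],[0,0,0]],[1,[-3,1.5,0.5],[0,0,0]],[1,[-2.5,2,-0],[0,0,0]],[1,[-2.5,1.5,0],[0,0,0]],[1,[-3,1.5,0.5],[0,0,0]],[1,[-2.5,1.5,0],[0,0,0]]] end [ 0.4903 -0.0659  0.213 ]
[[1,[-2.5,1.5,0.5],[0,0,0]],[1,[-3,1.5,0],[0,0,0]],[1,[-2.5,1.5,0.5],[0,0,0]],[1,[-3,1.5,0.5],[0,0,0]],[1,[-2.5,1.5,0.5],[0,0,0]],[1,[-3,1.5,0.5],[0,0,0]],[1,[-2.5,1,0.5],[0,0,0]],[1,[-3,1.5,0.5],[0,0,0]],[1,[-2.5,1,0.5],[0,0,0]],[1,[-3,1.5,0.5],[0,0,0]]] end [ 0.4913 -0.0622  0.21  ]
```

Request:
carry_out(
  commands=[
    [1,[-2.5,2,0],[0,0,0]],
    [1,[-2.5,1.5,0],[0,0,0]],
    [1,[-2.5,2,0],[0,0,0]],
    [1,[-2.5,2,0],[0,0,0]],
    [1,[-2.5,1.5,0],[0,0,0]],
    [1,[-3,1.5,0.5],[0,0,0]],
    [1,[-2.5,2,0],[0,0,0]],
    [1,[-2.5,1.5,0],[0,0,0]],
    [1,[-3,1.5,0.5],[0,0,0]],
    [1,[-2.5,1.5,0],[0,0,0]],
  ],
)

```text
time_s: 13.8
ee_pos: [0.4902, -0.0659, 0.2126]
eef_rot: [-3.129, -1.07, 0.39]
force: [0.7, -0.5, -1.5]
grip_width: 0.0003
grip_force: 0.5
```

Request:
carry_out(
  commands=[
    [1,[-2.5,1.5,0.5],[0,0,0]],
    [1,[-3,1.5,0],[0,0,0]],
    [1,[-2.5,1.5,0.5],[0,0,0]],
    [1,[-3,1.5,0.5],[0,0,0]],
    [1,[-2.5,1.5,0.5],[0,0,0]],
    [1,[-3,1.5,0.5],[0,0,0]],
    [1,[-2.5,1,0.5],[0,0,0]],
    [1,[-3,1.5,0.5],[0,0,0]],
    [1,[-2.5,1,0.5],[0,0,0]],
    [1,[-3,1.5,0.5],[0,0,0]],
  ],
)

```text
time_s: 15.05
ee_pos: [0.4871, -0.0823, 0.1863]
eef_rot: [-3.13, -1.071, 0.39]
force: [0.7, -0.6, -1.3]
grip_width: 0.0008
grip_force: 0.6
```

Run:
```python
from h import *
o=st(); ang(); print('model',rod(.48)-.016*X+.012*Z, o['ee_pos']-(rod(.48)-.016*X+.012*Z))
arc(.48,.32);arc(.32,.16)
```

```text
15.05 [-0.69  0.03  2.27  1.46  0.9  -0.56] [ 0.4871 -0.0823  0.1863] [-3.13  -1.071  0.39 ] [ 0.69 -0.58 -1.35]
[('r', array([ 0.486, -0.08 ,  0.209]), 0.497), ('c', array([ 0.644, -0.038,  0.174]), 0.519), ('r', array([ 0.485, -0.087,  0.205]), 0.46), ('c', array([ 0.646, -0.039,  0.172]), 0.497)]
model [ 0.48797831 -0.08143482  0.18725251] [-0.00089989 -0.00085171 -0.00096314]
[[1,[-3,1,0.5],[0,0,0]],[1,[-2.5,1.5,1],[0,0,0]],[1,[-3,1,0.5],[0,0,0]],[1,[-3,1,1],[0,0,0]],[1,[-2.5,1,0.5],[0,0,0]],[1,[-3,1,1],[0,0,0]],[1,[-3,1,0.5],[0,0,0]],[1,[-2.5,1,1],[0,0,0]],[1,[-3,1,1],[0,0,0]],[1,[-3,1,1],[0,0,0]]] end [ 0.485  -0.0943  0.1575]
[[1,[-3,1,1],[0,0,0]],[1,[-2.5,0.5,1],[0,0,0]],[1,[-3,1,1],[0,0,0]],[1,[-3,0.5,1],[0,0,0]],[1,[-3,0.5,1],[0,0,0]],[1,[-2.5,1,1],[0,0,0]],[1,[-3,0.5,1.5],[0,0,0]],[1,[-3,0.5,1],[0,0,0]],[1,[-2.5,0.5,1],[0,0,0]],[1,[-3,0.5,1.5],[0,0,0]]] end [ 0.4858 -0.0896  0.1561]
```

Tracking is good and the rod is still in contact, so I continue.

Request:
carry_out(
  commands=[
    [1,[-3,1,0.5],[0,0,0]],
    [1,[-2.5,1.5,1],[0,0,0]],
    [1,[-3,1,0.5],[0,0,0]],
    [1,[-3,1,1],[0,0,0]],
    [1,[-2.5,1,0.5],[0,0,0]],
    [1,[-3,1,1],[0,0,0]],
    [1,[-3,1,0.5],[0,0,0]],
    [1,[-2.5,1,1],[0,0,0]],
    [1,[-3,1,1],[0,0,0]],
    [1,[-3,1,1],[0,0,0]],
  ],
)

```text
time_s: 16.6
ee_pos: [0.4849, -0.0943, 0.1573]
eef_rot: [-3.129, -1.07, 0.39]
force: [0.2, 0.8, -1.2]
grip_width: 0.0002
grip_force: 0.7
```

Request:
carry_out(
  commands=[
    [1,[-3,1,1],[0,0,0]],
    [1,[-2.5,0.5,1],[0,0,0]],
    [1,[-3,1,1],[0,0,0]],
    [1,[-3,0.5,1],[0,0,0]],
    [1,[-3,0.5,1],[0,0,0]],
    [1,[-2.5,1,1],[0,0,0]],
    [1,[-3,0.5,1.5],[0,0,0]],
    [1,[-3,0.5,1],[0,0,0]],
    [1,[-2.5,0.5,1],[0,0,0]],
    [1,[-3,0.5,1.5],[0,0,0]],
  ],
)

```text
time_s: 17.85
ee_pos: [0.4837, -0.1017, 0.127]
eef_rot: [-3.129, -1.07, 0.39]
force: [-1.1, -0.5, -2.0]
grip_width: 0.0003
grip_force: 0.9
```

Run:
```python
from h import *
o=st(); ang(); print('model',o['ee_pos']-(rod(.16)-.016*X+.012*Z))
arc(.16,.03);arc(.03,-.06)
```

```text
17.85 [-0.75  0.21  2.28  1.56  0.93 -0.8 ] [ 0.4837 -0.1017  0.127 ] [-3.129 -1.07   0.39 ] [-1.06 -0.49 -1.96]
[('r', array([ 0.487, -0.102,  0.147]), 0.156), ('c', array([ 0.64 , -0.05 ,  0.138]), 0.182), ('r', array([ 0.485, -0.102,  0.145]), 0.144), ('c', array([ 0.643, -0.046,  0.136]), 0.179)]
model [-0.00062772 -0.00105705 -0.001283  ]
[[1,[-2.5,0.5,1],[0,0,0]],[1,[-2,0,1],[0,0,0]],[1,[-2.5,0.5,1],[0,0,0]],[1,[-2,0,1],[0,0,0]],[1,[-2.5,0.5,1],[0,0,0]],[1,[-2,0,1.5],[0,0,0]],[1,[-2.5,0.5,1],[0,0,0]],[1,[-2.5,-0,1],[0,0,0]],[1,[-2,0,1.5],[0,0,0]],[1,[-2.5,0,1],[0,0,0]]] end [ 0.4831 -0.1039  0.1017]
[[1,[-1.5,0,1],[0,0,0]],[1,[-1.5,0,0.5],[0,0,0]],[1,[-1.5,0,1],[0,0,0]],[1,[-1.5,0,1],[0,0,0]],[1,[-1.5,0,0.5],[0,0,0]],[1,[-1.5,0,1],[0,0,0]],[1,[-2,0,1],[0,0,0]],[1,[-1.5,0,1],[0,0,0]],[1,[-1.5,-0,0.5],[0,0,0]],[1,[-1.5,-0,1],[0,0,0]]] end [ 0.4837 -0.1015  0.1095]
```

Request:
carry_out(
  commands=[
    [1,[-2.5,0.5,1],[0,0,0]],
    [1,[-2,0,1],[0,0,0]],
    [1,[-2.5,0.5,1],[0,0,0]],
    [1,[-2,0,1],[0,0,0]],
    [1,[-2.5,0.5,1],[0,0,0]],
    [1,[-2,0,1.5],[0,0,0]],
    [1,[-2,0.5,1],[0,0,0]],
    [1,[-2,0,1],[0,0,0]],
    [1,[-1.5,0,1],[0,0,0]],
    [1,[-1.5,0,1],[0,0,0]],
  ],
)

```text
time_s: 19.4
ee_pos: [0.4838, -0.1037, 0.1039]
eef_rot: [-3.129, -1.07, 0.39]
force: [-4.9, -1.6, -1.6]
grip_width: 0.0003
grip_force: 1.8
```

Request:
carry_out(
  commands=[
    [1,[-1.5,0,1],[0,0,0]],
    [1,[-1.5,0,0.5],[0,0,0]],
    [1,[-1.5,0,1],[0,0,0]],
    [1,[-1.5,0,1],[0,0,0]],
    [1,[-1.5,0,0.5],[0,0,0]],
    [1,[-1.5,0,1],[0,0,0]],
    [1,[-1.5,0,1],[0,0,0]],
    [1,[-1.5,0,1],[0,0,0]],
  ],
)

```text
time_s: 20.4
ee_pos: [0.4843, -0.1034, 0.0902]
eef_rot: [-3.129, -1.071, 0.39]
force: [0.6, 0.3, 0.4]
grip_width: -0.0
grip_force: 0.0
```

Run:
```python
from h import *
o=st(); ang(); print('model',o['ee_pos']-(rod(0)-.016*X+.012*Z))
```

```text
20.4 [-0.75  0.32  2.28  1.64  0.93 -0.94] [ 0.4843 -0.1034  0.0902] [-3.129 -1.071  0.39 ] [0.56 0.3  0.45]
[('r', array([ 0.488, -0.103,  0.121]), 0.02), ('c', array([ 0.643, -0.05 ,  0.121]), 0.035), ('r', array([ 0.481, -0.108,  0.114]), -0.013), ('c', array([ 0.64 , -0.051,  0.119]), 0.021)]
model [ 0.00037194 -0.00031156 -0.00702591]
```

Request:
carry_out(
  commands=[
    [1,[-4.5,-4,-8],[0,0,0]],
    [1,[-4.5,-4,-8],[0,0,0]],
    [1,[-4.5,-4,-8],[0,0,0]],
    [1,[-4.5,-4,-8],[0,0,0]],
    [1,[-4.5,-4,-8],[0,0,0]],
    [1,[-4.5,-4,-8],[0,0,0]],
    [1,[0,0,0],[0,0,0]],
    [1,[0,0,0],[0,0,0]],
  ],
)

```text
time_s: 21.7
ee_pos: [0.4243, -0.103, 0.0898]
eef_rot: [-3.13, -1.071, 0.39]
force: [0.6, 0.0, -0.5]
grip_width: 0.0006
grip_force: 0.0
```

Run:
```python
from h import *
o=st(); ang()
for t in ['tester','lens','spare_lens','cleaner','lens_tray']: print(t,[(np.round(q['at'],3)) for q in ctrl.place_of(t,'top')[:1]])
e=snap('scene','fin.png')
```

```text
21.7 [-0.89  0.25  2.4   1.55  1.01 -0.99] [ 0.4243 -0.103   0.0898] [-3.13  -1.071  0.39 ] [ 0.62  0.04 -0.46]
[('r', array([ 0.484, -0.102,  0.12 ]), 0.016), ('c', array([ 0.64 , -0.05 ,  0.122]), 0.045), ('r', array([ 0.48 , -0.108,  0.113]), -0.02), ('c', array([ 0.645, -0.049,  0.119]), 0.015)]
tester [array([ 0.641, -0.032,  0.002])]
lens []
spare_lens [array([ 0.46 , -0.316,  0.002])]
cleaner [array([ 0.581,  0.326, -0.   ])]
lens_tray [array([ 0.628, -0.399,  0.003])]
```

View pics/fin.png

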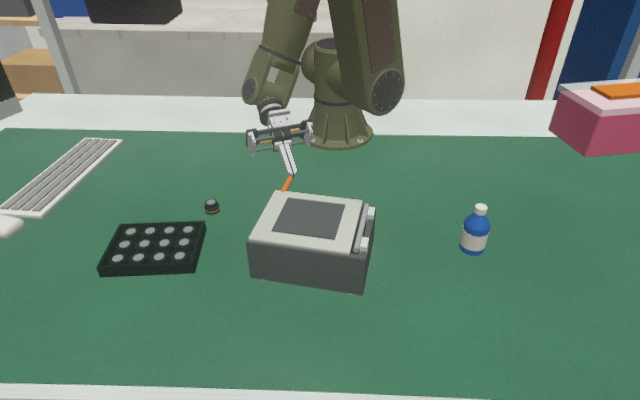

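The picture shows the cover shut flat at (310,220), the fingertip clear of the rod at (293,172), and the other things where they were.

```bash
python3 -c "
from station import ctrl
print(ctrl.hand_in())"
```

```text
the job is handed in; nothing more can be done
None
```

The cover is shut and the job is handed in at about 22 s: I pushed the rod until the cover fell by itself, caught it on the closed fingers at about 0.8 rad and lowered it slowly; the gripper is clear, and the spare lens, bottle and tray have not moved (the lens in the tester is hidden under the cover).

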